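Label a tea tin and hold it over the code reader

ROBOT

A 6-joint arm with a two-finger parallel gripper is mounted at the origin on the work surface. World frame = base frame: x ahead of the robot, y to its left, z up, the work surface at z = 0. Lengths are in mm, angles in rad, forces in N, time in s.
With the tool pointing down it reaches from about 275 to 750 mm from the base axis. Payload 10.2 kg.
Tool frame: the origin (TCP) lies on the centre line of the jaws, within the pads' length; the fingertips stand 8 mm ahead of it and the grasp point (between the pads) lies 11 mm behind it; x points along the fingers, y is the direction in which the jaws open and shut, and the axes are right-handed (so a half turn about x gives the same grasp; the last joint's range is limited). The gripper opens to 85 mm and grips with 20 to 120 N. Pads are 22 mm wide; open, the fingers measure 114 mm over their backs; the gripper's body (76 mm by 85 mm) begins 54 mm behind the grasp point. The pads swing forward as they close: fully open they stand 13 mm farther back than shut.
Start: joints at [-1.391, 0.313, 1.498, -0, 1.331, -0.223], TCP at [205.786, -482.994, 239.294] pointing down, gripper open.
Joint ranges: [-2.94, 2.94], [-0.97, 2.17], [0.19, 2.56], [-1.23, 4.37], [0.02, 3.11], [-2.88, 2.88]. Speed limits (rad/s): [2.39, 2.39, 3.01, 3.14, 3.14, 3.14].

INTERFACE

Orientations are given as a unit quaternion [w, x, y, z].
In Python, from rig import ctrl, vision, workorder gives the robot as it stands. The module is installed in compiled form; this text tells all that it offers.
- The arm moves only by the shell command python3 -m jog 'ROWS' [OPENING] [FORCE]. ROWS is JSON, a list that holds one entry, the list of rows, each a list of 6 numbers: the shift along the tool's x, y, z in m, then the turn, a rotation vector about the tool's x, y, z in rad. A call has 1 to 12 rows; each row shifts and turns the commanded pose from where the row before left it, along the tool's axes as they then stand; what a row does not reach is not made up. A row lasts 1/8 s, in which the tool goes at most 62.5 mm and 10.7 degrees, less where a joint would pass 70% of its speed; a pose out of reach is approached as far as the arm can. A call is refused whole if a number of a shift passes 0.0625 or a number of a turn 0.188, either way. A call with a gripper value outside its range is refused whole. OPENING is the closure in counts, from 0 (fully open) to 255 (shut), set as the call begins (- or left out, the last holds). The fingers move at their own pace and stop on an object; FORCE is the grip in N (left out, the last holds). Time passes only in rows, so rows that do not move let the fingers close. It gives the time, the measured TCP pose, the force and the opening at its end, in the units of the state.
- ctrl.sense(): the state, without advancing time (a new reading comes with each control period).
- vision.capture(name): name is "side" or "top" or "wrist"; returns a dict with "image" (384x512x3 uint8, red, green, blue), "mtx" (3x3 intrinsics, pixels), "R" (3x3) and "t" (3): a world point X has camera coordinates R X + t; the wrist camera has in their place "hand_eye" (4x4, takes a point from camera to tool coordinates, whose origin is the TCP and whose axes are the tool frame's). Camera axes: x right, y down, z forward; pixel columns grow to the right and rows downward; lengths in mm; the calibration is good to about 2 mm. A picture is of the moment at which its call begins: read the wrist's pose just before it. There is no depth.
- workorder.finish_job(): hands the job in, once; it reports no verdict.
The state is a dict: "time_s": time; "joints": joint angles; "dq": joint speeds; "tau": joint torques, N m; "eef_pos": TCP position; "ee_rot": TCP orientation; "force": force on the tool from outside, world axes, zero at the start; "wrist_torque": the same for the moment, N m; "grip_width": opening from 0.0 (shut) to 1.0 (fully open).
Only numpy, scipy, OpenCV 4.12 (cv2) and the standard library are available. Lean on these libraries where they do the work, as an engineer would, in place of code of your own. Each camera call takes 0.05 s, during which the arm holds its last target.

TASK

Pick up the green tea tin and press its base squarely onto the orange sprung pad of the label press, keeping hold of it, until the pad is fully down for a moment, so that the label sticks. Then carry it over the row of jars to the code reader and finish while still holding it, still and upright, about 1 cm above the reader's glass, centred on the window and with its long side along the window's long side, never letting the tin touch the reader. Do not put it down or let go at the end, and leave the jars and the plum tin standing where they are.

Things in the scene. Friction and masses are not known exactly. Their poses are not given: they have to be found in the camera images.
- tin_green: the tea tin to handle: green rectangular metal tin with a brass-coloured lid and a paper label round its sides; 76 mm long (its x), 50 mm wide (its y), 105 mm high, flat rigid sides, lid flush with them, 0.18 to 0.35 kg, loose, upright on the counter. Its 50 mm width is the easy grasp. Origin: centre of its underside, z up. Long axis may be taken either way round.
- tin_plum: another tea tin, plum-coloured with a steel lid, same size and axes as the green one; a bystander. It and the green tin may stand in either of two places, one each side of the jar row. Origin: centre of its underside.
- label_press: label press, a fixed white housing 130 mm (x) by 110 mm (y), 45 mm high, with a small roll of labels at its -x end (up to 73 mm high, 60 to 116 mm from the middle). The orange sprung pad stands out of its top. It may stand either to the left or to the right of the jar row. Origin: centre of its underside on the counter, z up.
- pad_top (a point): centre of the top face of the label press's orange sprung pad, 95 mm (x) by 65 mm (y); 58 mm above the counter when up, 50 mm when fully down. Its x is the pad's long direction, z up. Moves with the pad.
- press_pad (a joint): travel of the orange pad in m: 0 up, 0.008 fully depressed against a hard stop; spring, about 2 N to start it, about 8 N to hold it fully down (700 N/m).
- reader: code reader, a fixed flat black block 130 mm (x) by 110 mm (y), 36 mm high to the top of its glass; a window in its top looks up. It stands on the other side of the jar row from the label press. Origin: centre of its underside on the counter, z up.
- reader_glass (a point): centre of the top surface of the reader's dark glass window (94 mm along x, 68 mm along y, silver rim flush with the glass, thin red line along x through the middle), 36 mm above the counter. Its x is the window's long direction, z up.
- display_step: fixed wooden step, 340 mm (x) by 80 mm (y), 30 mm high, running away from the robot between the label press and the reader, with four jars in a row on it, spaced about 80 mm along its x. Origin: centre of its underside on the counter.
- jar1: amber glass jar with a metal cap, 52 mm diameter, 75 mm high, loose; stands on the display step, cap at 105 mm above the counter; fragile bystander. Origin: centre of its underside, z up.
- jar2: amber glass jar with a metal cap, 52 mm diameter, 75 mm high, loose; stands on the display step, cap at 105 mm above the counter; fragile bystander. Origin: centre of its underside, z up.
- jar3: amber glass jar with a metal cap, 52 mm diameter, 75 mm high, loose; stands on the display step, cap at 105 mm above the counter; fragile bystander. Origin: centre of its underside, z up.
- jar4: amber glass jar with a metal cap, 52 mm diameter, 75 mm high, loose; stands on the display step, cap at 105 mm above the counter; fragile bystander. Origin: centre of its underside, z up.
Mind the look-alikes: they are no part of the job. Leave any blue look-alike of the reader alone.

How it is judged:
By the outcome, as a careful person would: the job done as asked, in the order asked, and still so for the second after the job is handed in, while the arm keeps its last pose, push and grip.
It also fails if it takes over 59 s, if anything falls off the work surface, if the arm or the gripper's body presses on something with over 40 N, if the wrist force passes 120 N, or if a joint passes its speed limit or range.

## Working session

There is one attempt and no reset: what is moved stays moved. The work goes in short steps, Python scripts to look and compute and a shell command to move; the robot and the scene stay as the last step left them, time stands still between calls to the robot, and variables do not carry over. Pictures are saved under pics/ and viewed, and the job is handed in when it is done.

```bash
mkdir -p pics; python3 - <<'E'
from rig import ctrl, vision
import cv2, pickle
s=ctrl.sense(); print(s)
d={}
for n in ["side","top","wrist"]:
    c=vision.capture(n); d[n]=c; cv2.imwrite(f"pics/{n}0.png",c["image"][:,:,::-1])
d['s']=s
pickle.dump(d,open("d0.pkl","wb"))
for n in d:
    if n!='s': print(n,{k:v for k,v in d[n].items() if k!="image"})
E
```

```text
{'time_s': 0.0, 'joints': array([-1.39140639e+00,  3.13484272e-01,  1.49844218e+00,  1.42396548e-05,
        1.33103302e+00, -2.23416152e-01]), 'dq': array([-0.00114852,  0.0003951 ,  0.00044701,  0.00029203, -0.00075022,
        0.00050904]), 'tau': array([-5.39815574e-04, -4.12264287e+01, -2.59744513e+01, -1.68840807e-04,
        4.12930051e-03,  7.04353749e-07]), 'eef_pos': array([ 205.73835071, -482.73112658,  238.7156242 ]), 'ee_rot': array([ 0.14096839,  0.69282954,  0.14193443, -0.69279849]), 'force': array([ 0.31948752,  0.51598679, -0.2399895 ]), 'wrist_torque': array([-0.00941328,  0.02880538, -0.01723127]), 'grip_width': 0.9994068150121471}
side {'mtx': array([[365.36179659,   0.        , 254.83378681],
       [  0.        , 365.36179659, 187.92669826],
       [  0.        ,   0.        ,   1.        ]]), 'R': array([[-0.78417313, -0.62022216, -0.01992425],
       [-0.38287619,  0.50885512, -0.77102029],
       [ 0.48834242, -0.59698488, -0.63649881]]), 't': array([350.59365517, 199.78249275, 848.79937869])}
top {'mtx': array([[391.98033403,   0.        , 253.58970855],
       [  0.        , 391.98033403, 191.55063854],
       [  0.        ,   0.        ,   1.        ]]), 'R': array([[-0.01718163, -0.999814  , -0.00876086],
       [-0.9983342 ,  0.01763756, -0.05493401],
       [ 0.05507832,  0.00780241, -0.99845155]]), 't': array([  18.6471303 ,  424.17061322, 1266.82182117])}
wrist {'mtx': array([[335.62241779,   0.        , 251.28757055],
       [  0.        , 335.62241779, 190.9643364 ],
       [  0.        ,   0.        ,   1.        ]]), 'hand_eye': array([[ 1.42010212e-03, -2.68219402e-01,  9.63356806e-01,
        -1.34710543e+02],
       [ 9.99998871e-01, -9.20667031e-05, -1.49975023e-03,
         1.30133720e+00],
       [ 4.90955194e-04,  9.63357848e-01,  2.68218968e-01,
        -6.77450792e+01],
       [ 0.00000000e+00,  0.00000000e+00,  0.00000000e+00,
         1.00000000e+00]])}
```

View pics/top0.png

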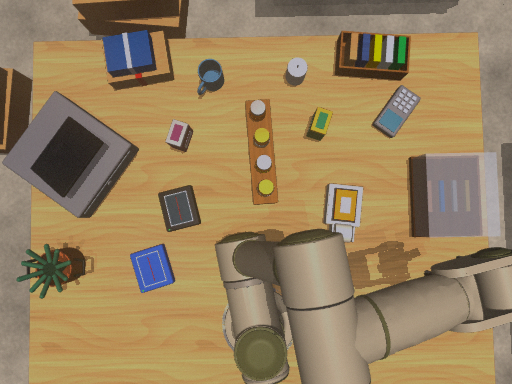

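View pics/side0.png

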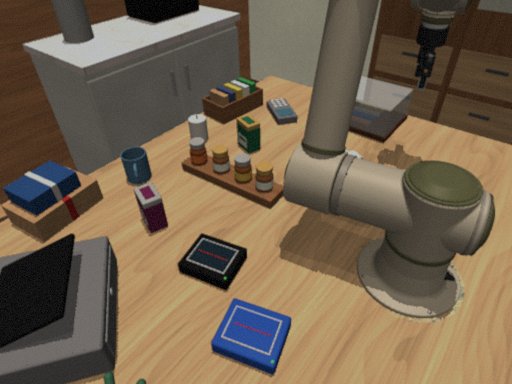

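View pics/wrist0.png

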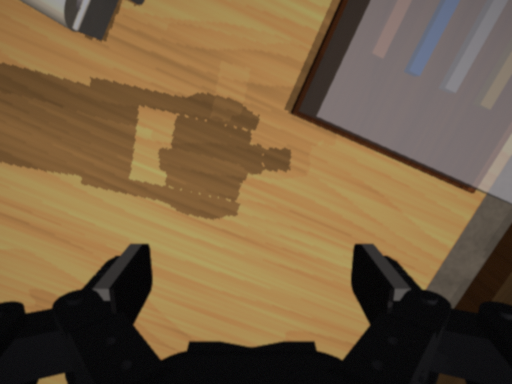

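Top view: the green tin is at (320,123) and the plum tin at (180,135). The press is at (344,207) with its roll at (344,233). The jars are at (258,107), (261,135), (264,162) and (266,187). Two things could be the reader: the black block at (180,208) and the blue one at (152,268). The black one fits the description. I'll enlarge crops to confirm.

```bash
python3 - <<'E'
import cv2
im=cv2.imread("pics/top0.png")
a=cv2.resize(im[95:255,285:385],None,fx=3.7,fy=3.7,interpolation=cv2.INTER_CUBIC)
b=cv2.resize(im[95:255,130:230],None,fx=3.7,fy=3.7,interpolation=cv2.INTER_CUBIC)
cv2.imwrite("pics/crop1.png",cv2.hconcat([b,a]))
print(b.shape)
E
```

```text
(592, 370, 3)
```

View pics/crop1.png

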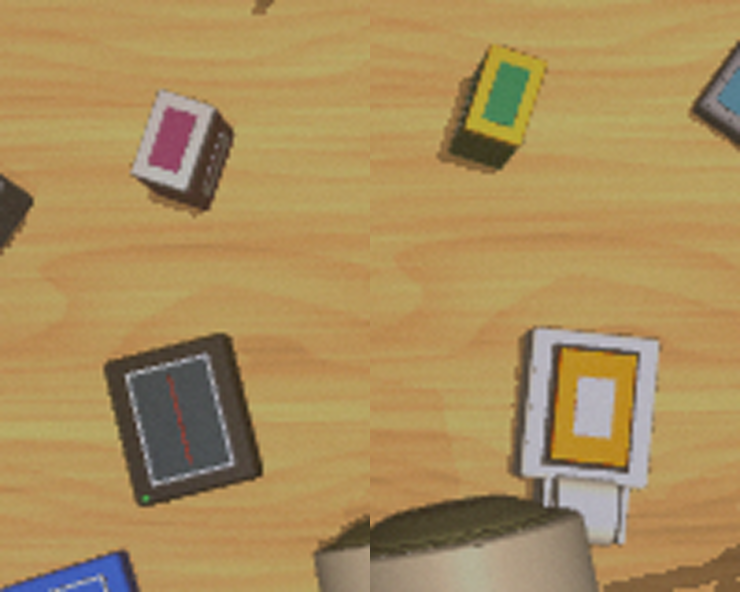

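The black block at left, with the red line and silver rim, is the reader. The green tin with the brass lid is at right, above the orange pad. Next I'll convert these corners to positions.

```bash
cat > h.py <<'E'
import numpy as np, pickle
from scipy.spatial.transform import Rotation as Ro
def cam(c,s=None):
    K=c['mtx']
    if 'R' in c: R=np.array(c['R']); o=-R.T@c['t']; return K,R.T,o
    q=s['ee_rot']; T=Ro.from_quat([q[1],q[2],q[3],q[0]]).as_matrix(); H=c['hand_eye']
    return K,T@H[:3,:3],s['eef_pos']+T@H[:3,3]
def onz(c,uv,z,s=None):
    K,A,o=cam(c,s); uv=np.atleast_2d(uv).astype(float)
    r=(np.linalg.inv(K)@np.c_[uv,np.ones(len(uv))].T).T@A.T
    return o+r*((z-o[2])/r[:,2])[:,None]
def proj(c,X,s=None):
    K,A,o=cam(c,s); p=(np.atleast_2d(X)-o)@A; p=p@K.T; return p[:,:2]/p[:,2:]
def rect(P):
    "4 corners in order; prints centre, sides, long-axis yaw"
    P=np.array(P)[:,:2]; c=P.mean(0); e1=(P[1]-P[0]+P[2]-P[3])/2; e2=(P[2]-P[1]+P[3]-P[0])/2
    L=e1 if np.hypot(*e1)>np.hypot(*e2) else e2
    y=np.degrees(np.arctan2(L[1],L[0]))%180
    return c.round(1),np.hypot(*e1).round(1),np.hypot(*e2).round(1),y.round(1)
E
python3 - <<'E'
from h import *
d=pickle.load(open("d0.pkl","rb")); t=d['top']
def f(p,ox): p=np.array(p,float); return np.c_[ox+(p[:,0]+.5)/3.7-.5, 95+(p[:,1]+.5)/3.7-.5]
for n,p,ox,z in [("green",[(491,44),(548,60),(524,142),(465,126)],185,105),("pad",[(556,346),(638,352),(629,468),(552,460)],185,58),
 ("presstop",[(533,328),(660,340),(648,488),(524,474)],185,45),
 ("reader",[(126,376),(209,354),(233,463),(154,486)],130,36),("plum",[(159,90),(217,107),(190,192),(133,173)],130,105)]:
    print(n,rect(onz(t,f(p,ox),z)))
print(onz(t,[(258,107),(261.5,135),(264,162),(266,187)],105).round(0))
s=d['s'];q=s['ee_rot'];print(Ro.from_quat([q[1],q[2],q[3],q[0]]).as_matrix().round(3))
E
```

```text
green (array([ 634.9, -200.8]), np.float64(49.5), np.float64(71.6), np.float64(161.8))
pad (array([ 376.3, -275. ]), np.float64(67.3), np.float64(97.5), np.float64(175.1))
presstop (array([ 375.8, -275.7]), np.float64(107.6), np.float64(126.1), np.float64(174.2))
reader (array([374.5, 252.3]), np.float64(72.6), np.float64(97.4), np.float64(13.0))
plum (array([603.7, 241.7]), np.float64(50.0), np.float64(73.1), np.float64(162.2))
[[678.  -7. 105.]
 [591. -17. 105.]
 [509. -23. 105.]
 [432. -27. 105.]]
[[-0.     0.392 -0.92 ]
 [ 0.001 -0.92  -0.392]
 [-1.    -0.001 -0.   ]]
```

```bash
cat >> h.py <<'E'
from scipy.linalg import logm, expm
def pose(s):
    q=s['ee_rot']; T=np.eye(4); T[:3,:3]=Ro.from_quat([q[1],q[2],q[3],q[0]]).as_matrix(); T[:3,3]=np.array(s['eef_pos'])/1e3; return T
def down(yaw,p):
    y=np.radians(yaw); x=np.array([0,0,-1.]); yy=np.array([np.cos(y),np.sin(y),0]); T=np.eye(4)
    T[:3,:3]=np.c_[x,yy,np.cross(x,yy)]; T[:3,3]=np.array(p)/1e3; return T
def rows(A,B,n):
    "n equal rows (screw) and also straight tool-axes delta"
    D=np.linalg.inv(A)@B; F=expm(np.real(logm(D))/n)
    r=Ro.from_matrix(F[:3,:3]).as_rotvec()
    print("equal row x%d:"%n,np.r_[F[:3,3],r].round(4).tolist(),"total shift",(D[:3,3]*1e3).round(1),"turn",Ro.from_matrix(D[:3,:3]).as_rotvec().round(4))
    P=A.copy()
    path=[]
    for i in range(n): P=P@F; path.append((P[:3,3]*1e3).round(0).tolist())
    return path
E
python3 - <<'E'
from h import *
from rig import ctrl
print(rows(pose(ctrl.sense()),down(-108.2,[635,-201,235]),12))
E
```

```text
equal row x12: [0.0003, -0.0213, -0.0382, 0.06, 0.0, 0.0001] total shift [   4.1  -91.  -505.4] turn [7.205e-01 1.000e-04 1.000e-03]
[[233.0, -448.0, 239.0], [261.0, -415.0, 238.0], [292.0, -384.0, 238.0], [325.0, -355.0, 238.0], [359.0, -328.0, 237.0], [395.0, -303.0, 237.0], [432.0, -280.0, 237.0], [471.0, -259.0, 236.0], [510.0, -241.0, 236.0], [551.0, -225.0, 236.0], [593.0, -212.0, 235.0], [635.0, -201.0, 235.0]]
```

```bash
python3 -m jog '[[[0.0003,-0.0213,-0.0382,0.06,0,0],[0.0003,-0.0213,-0.0382,0.06,0,0],[0.0003,-0.0213,-0.0382,0.06,0,0],[0.0003,-0.0213,-0.0382,0.06,0,0],[0.0003,-0.0213,-0.0382,0.06,0,0],[0.0003,-0.0213,-0.0382,0.06,0,0],[0.0003,-0.0213,-0.0382,0.06,0,0],[0.0003,-0.0213,-0.0382,0.06,0,0],[0.0003,-0.0213,-0.0382,0.06,0,0],[0.0003,-0.0213,-0.0382,0.06,0,0],[0.0003,-0.0213,-0.0382,0.06,0,0],[0.0003,-0.0213,-0.0382,0.06,0,0]]]' 0 60
python3 -m jog '[[[0,0,0,0,0,0],[0,0,0,0,0,0]]]'
python3 - <<'E'
from rig import ctrl, vision
import cv2, pickle
d={}
for n in ["wrist","top"]:
    s=ctrl.sense(); c=vision.capture(n); c['s']=s; d[n]=c
    cv2.imwrite(f"pics/{n}1.png",c["image"][:,:,::-1])
print(s['eef_pos'],s['joints'],s['ee_rot'],s['force'])
pickle.dump(d,open("d1.pkl","wb"))
for n in d:
  im=cv2.imread(f"pics/{n}1.png")
  if n=="wrist": cv2.imwrite("pics/w1c.png",cv2.resize(im[90:290,150:350],None,fx=3,fy=3,interpolation=cv2.INTER_CUBIC))
E
```

```text
time_s: 1.65
eef_pos: [636.3, -200.1, 235.4]
ee_rot: [0.112, -0.698, 0.112, 0.698]
force: [0.2, -0.0, 1.0]
grip_width: 0.998
time_s: 1.9
eef_pos: [634.6, -201.0, 235.3]
ee_rot: [0.112, -0.698, 0.111, 0.699]
force: [0.9, -0.1, 0.2]
grip_width: 0.996
[ 634.38550724 -201.22391768  235.74926878] [-4.82747041e-01  6.40296545e-01  1.00940982e+00 -1.54144147e-04
  1.49229630e+00  1.40546699e+00] [ 0.11174399 -0.69806592  0.11175469  0.69837535] [-0.02893753  0.40719528 -0.26022276]
```

View pics/w1c.png

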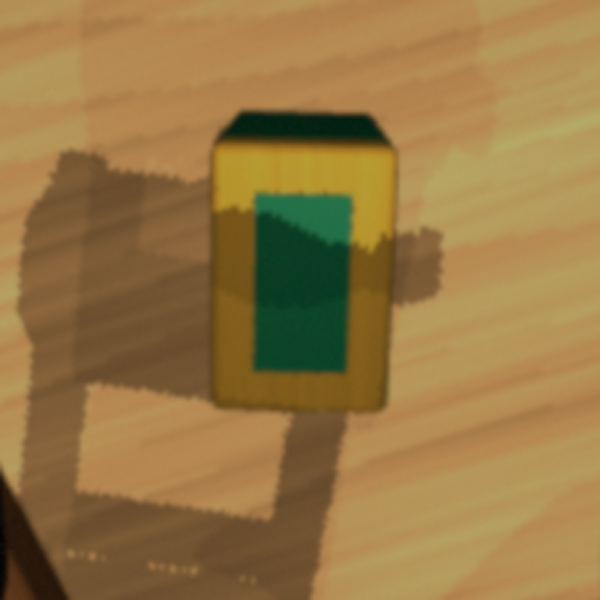

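View pics/top1.png

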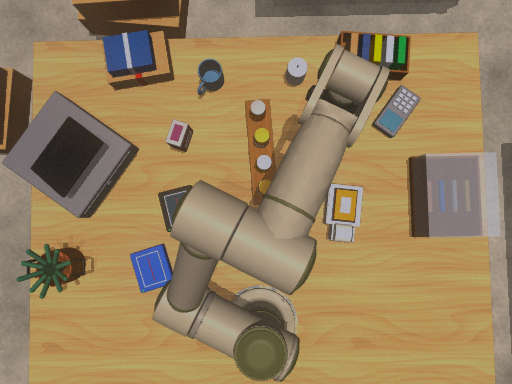

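```bash
python3 - <<'E'
from h import *
d=pickle.load(open("d1.pkl","rb"));c=d['wrist'];s=c['s']
p=np.array([(213,143),(397,147),(386,410),(211,408)])/3+[150,90]-.33
print(rect(onz(c,p,105,s)), onz(c,p,105,s).round(1))
print(rows(pose(s),down(-108.2,[635,-201,235]),1))
E
```

```text
(array([ 635.3, -201.1]), np.float64(48.7), np.float64(73.9), np.float64(160.4)) [[ 678.1 -190.8  105. ]
 [ 662.1 -236.2  105. ]
 [ 592.5 -212.   105. ]
 [ 608.4 -165.4  105. ]]
equal row x1: [0.0003, -0.0001, -0.0004, 0.0009, 0.001, -0.0001] total shift [ 0.3 -0.1 -0.4] turn [ 0.0009  0.001  -0.0001]
[[635.0, -201.0, 235.0]]
```

```bash
python3 -m jog '[[[0.03,0,0,0.014,0,0],[0.045,0,-0.0005,0,0,0],[0.045,0,0,0,0,0],[0.035,0,0,0,0,0],[0.016,0,0,0,0,0],[0,0,0,0,0,0],[0,0,0,0,0,0]]]' 0 60
python3 -m jog '[[[0,0,0,0,0,0],[0,0,0,0,0,0],[0,0,0,0,0,0],[0,0,0,0,0,0],[0,0,0,0,0,0],[0,0,0,0,0,0]]]' 255 70
```

```text
time_s: 2.88
eef_pos: [636.2, -201.5, 66.6]
ee_rot: [-0.116, 0.698, -0.117, -0.696]
force: [0.1, -0.4, 0.9]
grip_width: 1.001
time_s: 3.62
eef_pos: [635.9, -201.1, 65.6]
ee_rot: [-0.116, 0.698, -0.117, -0.697]
force: [-0.0, 1.8, 5.0]
grip_width: 0.579
```

```bash
python3 -m jog '[[[-0.01,0,0,0,0,0],[-0.02,0,0,0,0,0],[-0.03,0,0,0,0,0],[-0.03,0,0,0,0,0],[-0.01,0,0,0,0,0],[0,0,0,0,0,0]]]'
python3 - <<'E'
import cv2
im=cv2.imread("pics/top1.png")
a=cv2.resize(im[180:245,320:370],None,fx=9,fy=9,interpolation=cv2.INTER_CUBIC)
im=cv2.imread("pics/side0.png")
cv2.imwrite("pics/crop2.png",a)
E
```

```text
time_s: 4.38
eef_pos: [635.4, -201.0, 164.4]
ee_rot: [0.117, -0.697, 0.117, 0.698]
force: [0.3, 0.4, -2.8]
grip_width: 0.578
```

View pics/crop2.png

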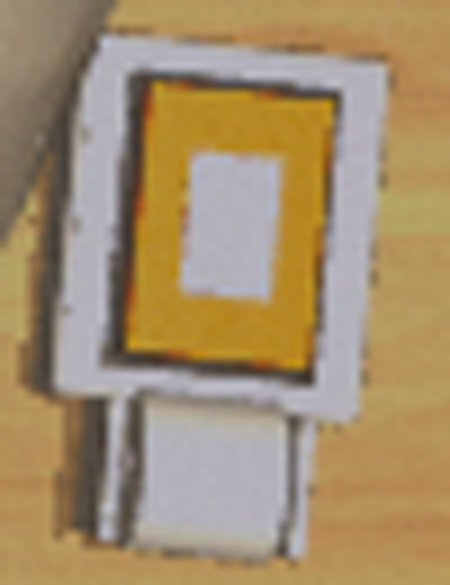

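```bash
python3 - <<'E'
from h import *
from rig import ctrl, vision
import cv2
d=pickle.load(open("d1.pkl","rb")); t=d['top']
f=lambda p:(np.array(p)+.5)/9-.5+[320,180]
print(rect(onz(t,f([(150,78),(340,96),(308,370),(124,354)]),58)))
print(rect(onz(t,f([(102,35),(388,62),(357,420),(60,393)]),45)))
s=ctrl.sense(); c=vision.capture("wrist"); c['s']=s; pickle.dump(c,open("d2.pkl","wb")); cv2.imwrite("pics/w2.png",c['image'][:,:,::-1])
print(rows(pose(s),down(-95.3,[376,-275,160]),8))
E
```

```text
(array([ 376.3, -275.2]), np.float64(65.1), np.float64(96.3), np.float64(172.3))
(array([ 375.6, -276.7]), np.float64(102.6), np.float64(126.7), np.float64(172.5))
equal row x8: [0.0006, 0.0163, 0.0296, -0.0298, 0.0, 0.0] total shift [  4.4 154.3 221.2] turn [-2.387e-01  3.000e-04  1.000e-04]
[[602.0, -207.0, 164.0], [569.0, -214.0, 163.0], [536.0, -221.0, 163.0], [503.0, -230.0, 162.0], [471.0, -240.0, 162.0], [439.0, -251.0, 161.0], [407.0, -262.0, 161.0], [376.0, -275.0, 160.0]]
```

View pics/w2.png

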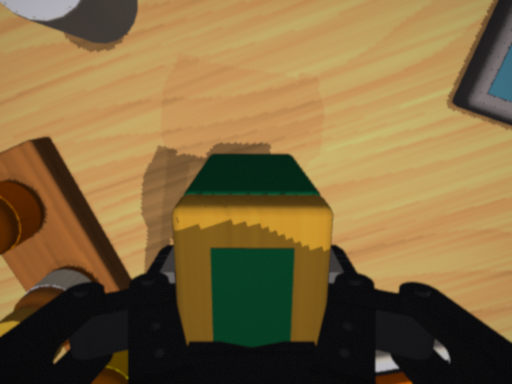

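```bash
python3 - <<'E'
from h import *
from rig import ctrl
print(rows(pose(ctrl.sense()),down(-96.7,[298,-268,205]),10))
E
```

```text
equal row x10: [-0.0041, 0.0144, 0.0313, -0.0214, 0.0002, 0.0] total shift [-41.  173.1 297. ] turn [-0.2143  0.0018  0.0004]
[[601.0, -204.0, 168.0], [567.0, -208.0, 172.0], [533.0, -213.0, 176.0], [499.0, -219.0, 180.0], [465.0, -225.0, 184.0], [431.0, -232.0, 188.0], [398.0, -240.0, 193.0], [364.0, -249.0, 197.0], [331.0, -258.0, 201.0], [298.0, -268.0, 205.0]]
```

```bash
python3 -m jog '[[[-0.0041,0.0144,0.0313,-0.0214,0,0],[-0.0041,0.0144,0.0313,-0.0214,0,0],[-0.0041,0.0144,0.0313,-0.0214,0,0],[-0.0041,0.0144,0.0313,-0.0214,0,0],[-0.0041,0.0144,0.0313,-0.0214,0,0],[-0.0041,0.0144,0.0313,-0.0214,0,0],[-0.0041,0.0144,0.0313,-0.0214,0,0],[-0.0041,0.0144,0.0313,-0.0214,0,0],[-0.0041,0.0144,0.0313,-0.0214,0,0],[-0.0041,0.0144,0.0313,-0.0214,0,0],[0,0,0,0,0,0],[0,0,0,0,0,0]]]'
python3 - <<'E'
from h import *
from rig import ctrl, vision
import cv2
s=ctrl.sense(); c=vision.capture("wrist"); c['s']=s; pickle.dump(c,open("d3.pkl","wb")); im=c['image'][:,:,::-1]
cv2.imwrite("pics/w3.png",im); cv2.imwrite("pics/w3c.png",cv2.resize(im[0:260,140:390],None,fx=2.3,fy=2.3,interpolation=cv2.INTER_CUBIC))
E
```

```text
time_s: 5.92
eef_pos: [298.3, -267.8, 205.1]
ee_rot: [0.042, -0.706, 0.041, 0.706]
force: [0.5, -0.3, -2.0]
grip_width: 0.575
```

View pics/w3c.png

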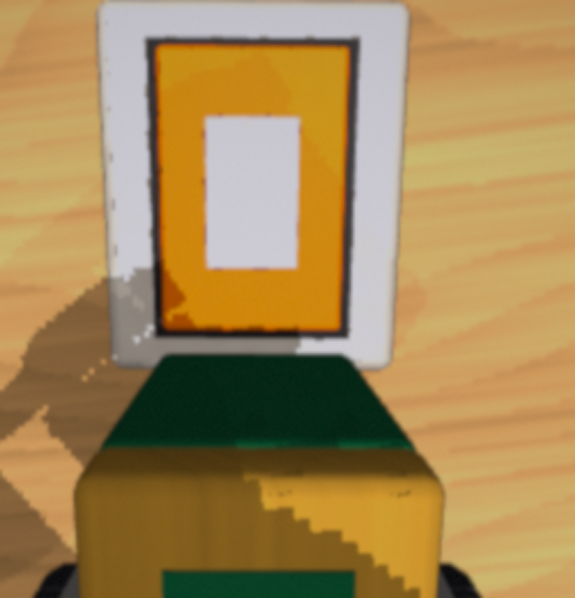

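```bash
python3 - <<'E'
from h import *
c=pickle.load(open("d3.pkl","rb"));s=c['s']
f=lambda p:(np.array(p)+.5)/2.3-.5+[140,0]
print(rect(onz(c,f([(154,43),(352,44),(344,331),(163,332)]),58,s)))
print(rect(onz(c,f([(97,2),(409,5),(391,368),(114,366)]),45,s)))
# tin: predicted lid corners & base front corners given ideal pose
T=pose(s); 
for nm,z in (("lid",-39.4),("base",65.6)):
    P=[(T@np.r_[np.array([z,w,-38])/1e3,1])[:3]*1e3 for w in (-25,25)]
    print(nm,((proj(c,P,s)+.5-[140,0])*2.3-.5).round(0))
print(np.degrees(np.arctan2(T[1,1],T[0,1])), T[:3,0].round(4))
E
```

```text
(array([ 376.2, -276.5]), np.float64(65.8), np.float64(95.4), np.float64(173.3))
(array([ 376.1, -276.3]), np.float64(106.9), np.float64(125.9), np.float64(173.1))
lid [[ 55. 468.]
 [441. 468.]]
base [[157. 346.]
 [349. 346.]]
-96.73913975088651 [-4.0e-04  1.1e-03 -1.0e+00]
```

```bash
python3 - <<'E'
import cv2
im=cv2.imread("pics/w3.png")
cv2.imwrite("pics/w3d.png",cv2.resize(im[145:265,160:350],None,fx=4.2,fy=4.2,interpolation=cv2.INTER_CUBIC))
E
```

```text
(no output)
```

View pics/w3d.png

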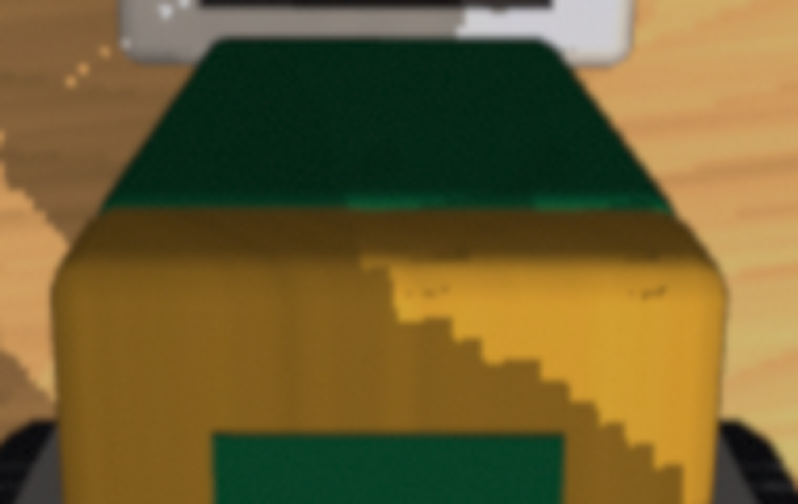

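```bash
python3 - <<'E'
from h import *
from rig import ctrl
print(rows(pose(ctrl.sense()),down(-96.7,[377.7,-275.9,145]),1))
E
```

```text
equal row x1: [0.0601, -0.0011, -0.0796, 0.0001, 0.0006, 0.001] total shift [ 60.1  -1.1 -79.6] turn [0.0001 0.0006 0.001 ]
[[378.0, -276.0, 145.0]]
```

```bash
python3 -m jog '[[[0,-0.001,-0.02,0,0,0.001],[0,0,-0.03,0,0,0],[0,0,-0.02,0,0,0],[0,0,-0.0095,0,0,0],[0.02,0,0,0,0,0],[0.02,0,0,0,0,0],[0.014,0,0,0,0,0],[0.006,0,0,0,0,0],[0,0,0,0,0,0],[0,0,0,0,0,0],[0,0,0,0,0,0],[0,0,0,0,0,0]]]' 255 90
python3 - <<'E'
from h import *
from rig import ctrl, vision
import cv2
s=ctrl.sense()
for n in("side","wrist"):
  c=vision.capture(n); im=c['image'][:,:,::-1]; cv2.imwrite(f"pics/{n}4.png",im)
print(rows(pose(s),down(-96.7,[377.7,-275.9,145]),1),s['force'],s['grip_width'])
E
```

```text
time_s: 7.48
eef_pos: [377.4, -276.5, 145.9]
ee_rot: [-0.041, 0.706, -0.042, -0.706]
force: [0.1, 0.6, -2.6]
grip_width: 0.576
equal row x1: [0.0009, -0.0007, -0.0003, -0.0003, -0.0004, -0.0013] total shift [ 0.9 -0.7 -0.3] turn [-0.0003 -0.0004 -0.0013]
[[378.0, -276.0, 145.0]] [ 0.11792535  0.58544493 -2.5566473 ] 0.5757822690674379
```

View pics/side4.png

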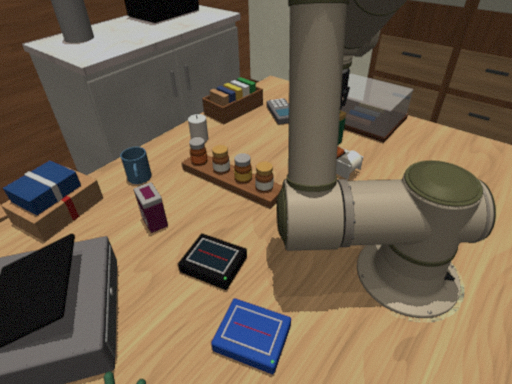

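View pics/wrist4.png

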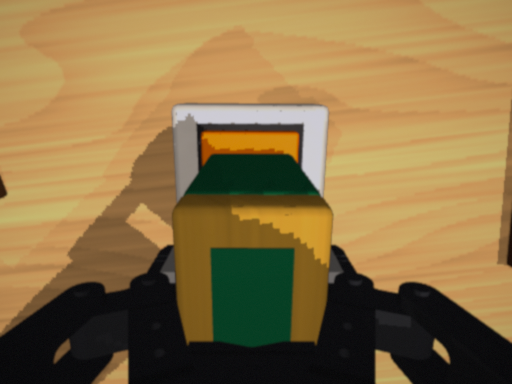

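The tin base is centred laterally over the pad: the pad spans columns 199–301 and the tin base is centred near 251. Next I'll descend.

```bash
python3 -m jog '[[[0.008,-0.0005,0,0,0,0],[0.008,0,0,0,0,0],[0.004,0,0,0,0,0],[0.003,0,0,0,0,0],[0.003,0,0,0,0,0],[0,0,0,0,0,0]]]'
python3 -m jog '[[[0.002,0,0,0,0,0],[0.0015,0,0,0,0,0],[0,0,0,0,0,0]]]'
```

```text
time_s: 8.32
eef_pos: [377.3, -276.0, 119.8]
ee_rot: [0.041, -0.706, 0.042, 0.706]
force: [-0.9, 2.0, 1.7]
grip_width: 0.574
time_s: 8.7
eef_pos: [377.4, -276.0, 116.3]
ee_rot: [-0.041, 0.706, -0.042, -0.706]
force: [-1.1, 2.2, 4.9]
grip_width: 0.58
```

```bash
python3 -m jog '[[[0.001,0,0,0,0,0],[0.0005,0,0,0,0,0],[0,0,0,0,0,0]]]'
python3 -m jog '[[[0.0008,0,0,0,0,0],[0,0,0,0,0,0],[0,0,0,0,0,0]]]'
```

```text
time_s: 9.07
eef_pos: [377.5, -276.1, 115.4]
ee_rot: [-0.041, 0.706, -0.042, -0.706]
force: [-3.8, 5.2, 12.1]
grip_width: 0.574
time_s: 9.45
eef_pos: [377.5, -276.0, 115.3]
ee_rot: [-0.041, 0.706, -0.042, -0.706]
force: [-5.4, 6.6, 20.0]
grip_width: 0.574
```

```bash
python3 -m jog '[[[0,0,0,0,0,0],[0,0,0,0,0,0],[0,0,0,0,0,0],[0,0,0,0,0,0]]]'
python3 -m jog '[[[-0.006,0,0,0,0,0],[-0.015,0,0,0,0,0],[-0.03,0,0,0,0,0],[-0.04,0,0,0,0,0],[-0.033,0,0,0,0,0],[-0.008,0,0,0,0,0],[0,0,0,0,0,0]]]'
python3 - <<'E'
from h import *
from rig import ctrl
s=ctrl.sense(); A=pose(s); B=down(-86,[450,-10,248]); C=down(-77,[298.5,234.7,205])
print(rows(A,B,8)); print(rows(B,C,10)); print(s['force'],s['joints'])
E
```

```text
time_s: 9.95
eef_pos: [377.5, -276.1, 115.3]
ee_rot: [-0.041, 0.706, -0.042, -0.706]
force: [-4.1, 6.7, 19.4]
grip_width: 0.578
time_s: 10.82
eef_pos: [377.2, -275.8, 244.9]
ee_rot: [0.041, -0.706, 0.042, 0.706]
force: [0.1, 0.1, -3.7]
grip_width: 0.575
equal row x8: [-0.0004, -0.0336, -0.0079, -0.0234, 0.0001, -0.0] total shift [  -3.2 -272.5  -41.2] turn [-0.1871  0.0007 -0.0003]
[[389.0, -243.0, 245.0], [400.0, -211.0, 246.0], [410.0, -178.0, 246.0], [420.0, -145.0, 246.0], [429.0, -111.0, 247.0], [436.0, -78.0, 247.0], [444.0, -44.0, 248.0], [450.0, -10.0, 248.0]]
equal row x10: [0.0043, -0.0264, 0.0116, -0.0157, 0.0, 0.0] total shift [  43.  -254.7  134.1] turn [-0.1571  0.      0.    ]
[[437.0, 16.0, 244.0], [423.0, 41.0, 239.0], [409.0, 66.0, 235.0], [394.0, 91.0, 231.0], [379.0, 115.0, 226.0], [364.0, 140.0, 222.0], [348.0, 164.0, 218.0], [332.0, 188.0, 214.0], [315.0, 211.0, 209.0], [298.0, 235.0, 205.0]]
[ 0.07843575  0.05566993 -3.68594761] [-8.82390938e-01  1.80801343e-01  1.65256264e+00 -7.78988242e-04
  1.30845196e+00  8.05858547e-01]
```

```bash
python3 -m jog '[[[0,-0.0336,-0.0079,-0.0234,0,0],[0,-0.0336,-0.0079,-0.0234,0,0],[0,-0.0336,-0.0079,-0.0234,0,0],[0,-0.0336,-0.0079,-0.0234,0,0],[0,-0.0336,-0.0079,-0.0234,0,0],[0,-0.0336,-0.0079,-0.0234,0,0],[0,-0.0336,-0.0079,-0.0234,0,0],[0,-0.0336,-0.0079,-0.0234,0,0]]]'
python3 -m jog '[[[0.0043,-0.0264,0.0116,-0.0157,0,0],[0.0043,-0.0264,0.0116,-0.0157,0,0],[0.0043,-0.0264,0.0116,-0.0157,0,0],[0.0043,-0.0264,0.0116,-0.0157,0,0],[0.0043,-0.0264,0.0116,-0.0157,0,0],[0.0043,-0.0264,0.0116,-0.0157,0,0],[0.0043,-0.0264,0.0116,-0.0157,0,0],[0.0043,-0.0264,0.0116,-0.0157,0,0],[0.0043,-0.0264,0.0116,-0.0157,0,0],[0.0043,-0.0264,0.0116,-0.0157,0,0],[0,0,0,0,0,0],[0,0,0,0,0,0]]]'
python3 - <<'E'
from h import *
from rig import ctrl, vision
import cv2
d={}
for n in("wrist","side","top"):
  s=ctrl.sense(); c=vision.capture(n); c['s']=s; d[n]=c; cv2.imwrite(f"pics/{n}5.png",c['image'][:,:,::-1])
pickle.dump(d,open("d5.pkl","wb"))
im=cv2.imread("pics/wrist5.png"); cv2.imwrite("pics/w5c.png",cv2.resize(im[0:260,140:390],None,fx=2.3,fy=2.3,interpolation=cv2.INTER_CUBIC))
print(s['eef_pos'],s['force'],s['grip_width'])
E
```

```text
time_s: 11.82
eef_pos: [449.5, -8.6, 243.8]
ee_rot: [-0.025, -0.706, -0.025, 0.708]
force: [1.3, -0.4, -3.0]
grip_width: 0.577
time_s: 13.32
eef_pos: [298.2, 234.6, 201.6]
ee_rot: [-0.081, -0.702, -0.08, 0.703]
force: [0.0, 0.1, -2.6]
grip_width: 0.575
[298.51147473 234.47292174 202.04326065] [-0.76816823 -0.47432699 -2.33484679] 0.5752222283437771
```

View pics/w5c.png

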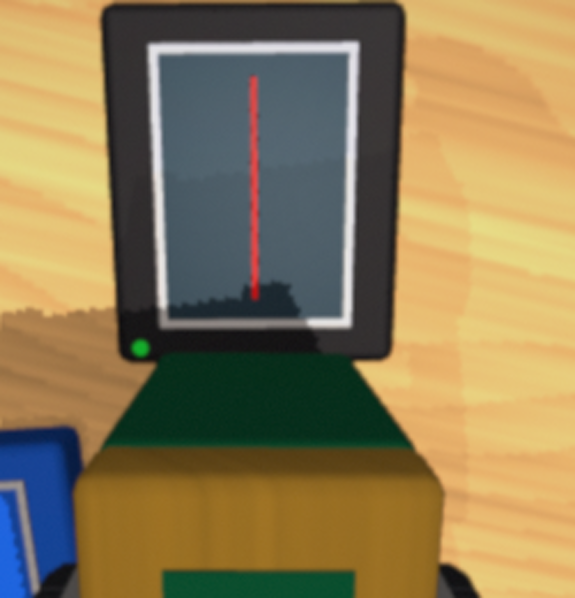

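View pics/side5.png

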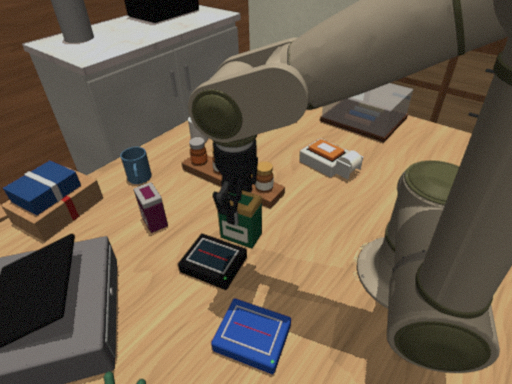

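```bash
python3 - <<'E'
from h import *
import cv2
d=pickle.load(open("d5.pkl","rb"));c=d['wrist'];s=c['s']
f=lambda p:(np.array(p)+.5)/2.3-.5+[140,0]
print(rect(onz(c,f([(148,43),(359,41),(351,328),(162,328)]),36,s)))
print("inner",rect(onz(c,f([(158,54),(349,52),(343,319),(168,320)]),36,s)))
print("block",rect(onz(c,f([(103,5),(405,5),(390,358),(121,360)]),36,s)))
l=onz(c,f([(254,76),(255,300)]),36,s);print(l.round(1),l.mean(0),np.degrees(np.arctan2(*(l[0]-l[1])[[1,0]])))
T=pose(s)
sd=d['side']
P=[(T@np.r_[np.array([z,w,v])/1e3,1])[:3]*1e3 for z in(-39.4,65.6) for w,v in((-25,-38),(25,-38),(25,38),(-25,38))]
print(proj(sd,P).round(1))
print(np.degrees(np.arctan2(T[1,1],T[0,1])))
im=cv2.imread("pics/side5.png");K=7
a=cv2.resize(im[175:255,195:285],None,fx=K,fy=K,interpolation=cv2.INTER_CUBIC)
q=((proj(sd,P)+.5-[195,175])*K-.5)
for x in q: cv2.circle(a,tuple(int(v) for v in x.round()),3,(0,0,255),-1)
cv2.imwrite("pics/s5c.png",a)
im=cv2.imread("pics/side5.png");cv2.imwrite("pics/s5p.png",cv2.resize(im[130:190,290:370],None,fx=8,fy=8,interpolation=cv2.INTER_CUBIC))
E
```

```text
(array([375.7, 251.9]), np.float64(73.9), np.float64(100.7), np.float64(13.6))
inner (array([375.5, 252.1]), np.float64(67.7), np.float64(93.9), np.float64(13.4))
block (array([375.5, 252. ]), np.float64(105.4), np.float64(124.6), np.float64(13.2))
[[414.  261.1  36. ]
 [337.1 243.1  36. ]] [375.51316552 252.11135848  36.        ] 13.20102038026028
[[213.6 200.5]
 [226.2 185.3]
 [260.8 195.4]
 [249.4 211.6]
 [218.3 238.1]
 [229.7 222.6]
 [261.3 233. ]
 [251.  249.6]]
-76.99736203804497
```

View pics/s5c.png

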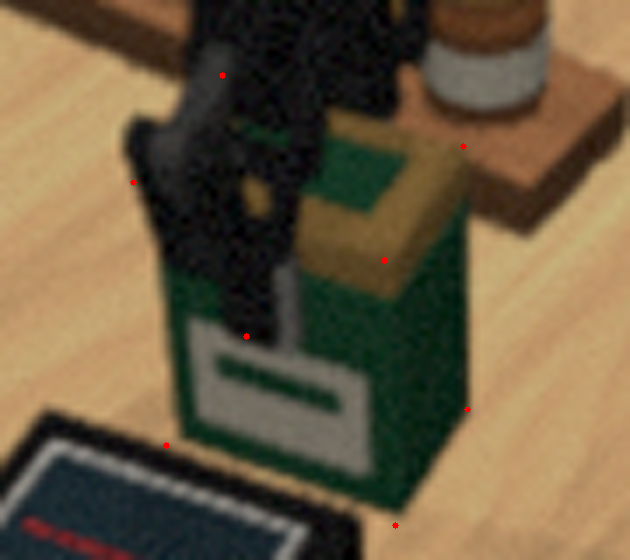

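View pics/s5p.png

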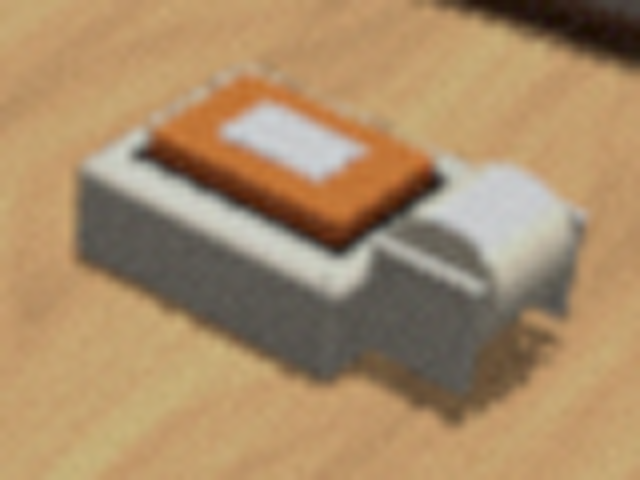

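```bash
python3 - <<'E'
from h import *
from rig import ctrl
print(rows(pose(ctrl.sense()),down(-76.7,[376.3,252.9,130]),1))
E
```

```text
equal row x1: [0.0721, -0.0006, -0.08, -0.0063, 0.0007, -0.0011] total shift [ 72.1  -0.6 -80. ] turn [-0.0063  0.0007 -0.0011]
[[376.0, 253.0, 130.0]]
```

```bash
python3 -m jog '[[[0,-0.0006,-0.02,-0.006,0.0007,-0.001],[0,0,-0.03,0,0,0],[0,0,-0.02,0,0,0],[0,0,-0.01,0,0,0],[0.02,0,0,0,0,0],[0.025,0,0,0,0,0],[0.017,0,0,0,0,0],[0.008,0,0,0,0,0],[0.002,0,0,0,0,0],[0,0,0,0,0,0],[0,0,0,0,0,0],[0,0,0,0,0,0]]]'
python3 - <<'E'
from h import *
from rig import ctrl, vision
import cv2
s=ctrl.sense()
print(rows(pose(s),down(-76.7,[376.3,252.9,111.5]),1),s['force'])
c=vision.capture("wrist"); cv2.imwrite("pics/w6.png",c['image'][:,:,::-1])
E
```

```text
time_s: 14.98
eef_pos: [376.1, 254.0, 130.7]
ee_rot: [0.082, 0.703, 0.082, -0.702]
force: [0.1, -0.1, -1.0]
grip_width: 0.579
equal row x1: [0.0192, 0.0011, 0.0001, 0.0009, -0.001, 0.0001] total shift [19.2  1.1  0.1] turn [ 0.0009 -0.001   0.0001]
[[376.0, 253.0, 112.0]] [ 0.05695047 -0.07974616 -0.96077057]
```

View pics/w6.png

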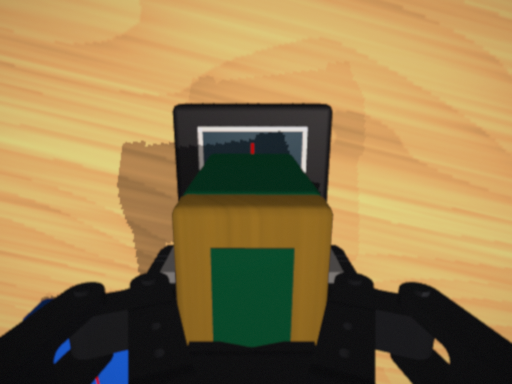

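The red line is at column 252 and the tin base is centred around 251, so they line up. Next is the final descent.

```bash
python3 -m jog '[[[0.006,0.0005,0,0,0,0],[0.006,0,0,0,0,0],[0.004,0,0,0,0,0],[0.0025,0,0,0,0,0],[0,0,0,0,0,0],[0,0,0,0,0,0],[0,0,0,0,0,0]]]'
python3 - <<'E'
from h import *
from rig import ctrl, vision
import cv2
d={}
for n in("wrist","side","top"):
  s=ctrl.sense(); c=vision.capture(n); c['s']=s; d[n]=c; cv2.imwrite(f"pics/{n}7.png",c['image'][:,:,::-1])
  print(rows(pose(s),down(-76.7,[376.3,252.9,111.5]),1),s['force'],s['eef_pos'])
im=cv2.imread("pics/side7.png");K=6
a=im[170:300,165:275]; a=cv2.resize(a,None,fx=4.5,fy=4.5,interpolation=cv2.INTER_CUBIC)
cv2.imwrite("pics/s7c.png",a)
pickle.dump(d,open("d7.pkl","wb"))
E
```

```text
time_s: 15.9
eef_pos: [376.1, 253.5, 112.0]
ee_rot: [0.082, 0.703, 0.082, -0.702]
force: [0.3, 0.1, -1.5]
grip_width: 0.575
equal row x1: [0.0005, 0.0006, -0.0, 0.0009, -0.0006, 0.0001] total shift [ 0.5  0.6 -0. ] turn [ 0.0009 -0.0006  0.0001]
[[376.0, 253.0, 111.0]] [ 0.25843503  0.10840041 -1.52931186] [376.13834895 253.47573369 112.03984591]
equal row x1: [0.0005, 0.0006, -0.0, 0.0009, -0.0006, 0.0001] total shift [ 0.5  0.6 -0. ] turn [ 0.0009 -0.0006  0.0001]
[[376.0, 253.0, 112.0]] [-0.0913306   0.50625749 -2.2379292 ] [376.11308063 253.48111404 112.03399599]
equal row x1: [0.0005, 0.0006, -0.0001, 0.0008, -0.0006, 0.0001] total shift [ 0.5  0.6 -0.1] turn [ 0.0008 -0.0006  0.0001]
[[376.0, 253.0, 112.0]] [ 0.24147624  0.05845987 -3.10927823] [376.10491363 253.46822234 112.00283314]
```

View pics/s7c.png

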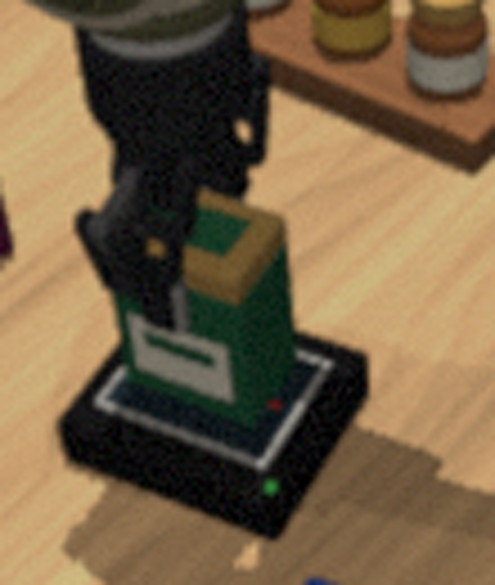

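View pics/top7.png

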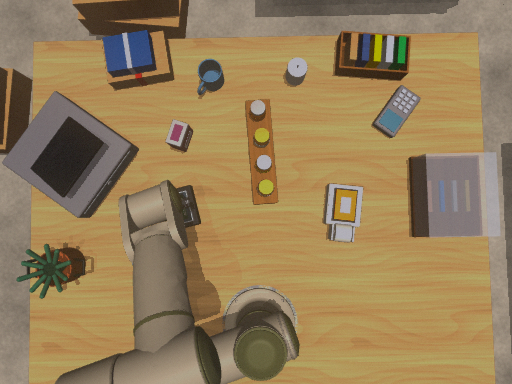

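View pics/wrist7.png

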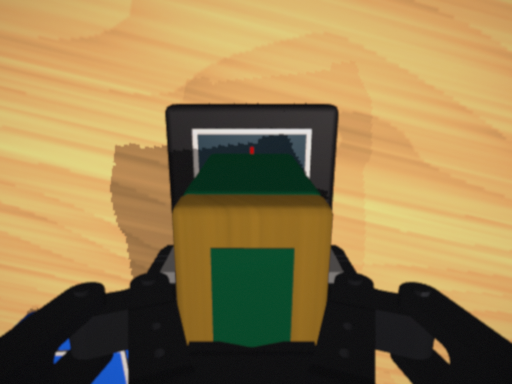

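```bash
python3 - <<'E'
from h import *
import cv2
d=pickle.load(open("d7.pkl","rb")); sd=d['side']; y=np.radians(13.3)
u=np.array([np.cos(y),np.sin(y),0]); v=np.array([-np.sin(y),np.cos(y),0]); C=np.array([375.5,252.1,0])
box=lambda L,W,z:[C+[0,0,z]+a*L/2*u+b*W/2*v for a,b in((1,1),(1,-1),(-1,-1),(-1,1))]
K=8;o=[180,225]
im=cv2.imread("pics/side7.png"); a=cv2.resize(im[225:280,180:245],None,fx=K,fy=K,interpolation=cv2.INTER_CUBIC)
f=lambda p:((p+.5-o)*K-.5)
R=f(proj(sd,box(99,73,36))); B=f(proj(sd,box(76,50,46)))
B2=f(proj(sd,box(76,50,36)))
for q,col in((R,(255,255,0)),(B,(0,0,255)),(B2,(0,255,255))): cv2.polylines(a,[q.round().astype(int)],True,col,1)
cv2.imwrite("pics/s7d.png",a)
c=d['wrist'];s=c['s']
g=c['image'][:,:,::-1]; cv2.imwrite("pics/w7c.png",cv2.resize(g[95:215,160:345],None,fx=4.2,fy=4.2,interpolation=cv2.INTER_CUBIC))
E
```

```text
(no output)
```

View pics/s7d.png

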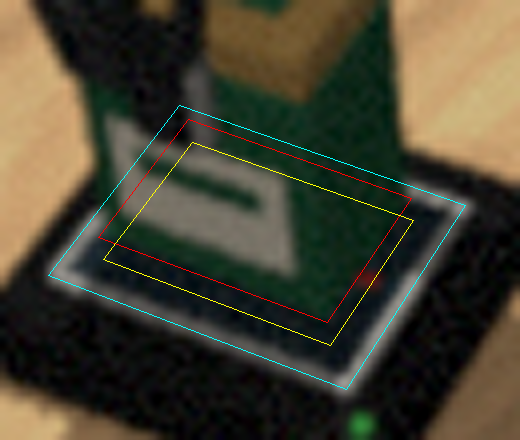

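View pics/w7c.png

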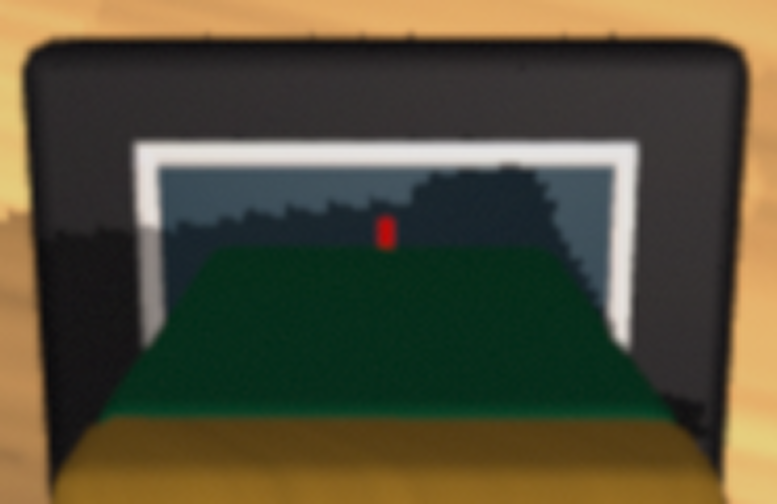

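```bash
python3 -m jog '[[[0.0003,0.0006,0,0,0,0],[0,0,0,0,0,0],[0,0,0,0,0,0],[0,0,0,0,0,0],[0,0,0,0,0,0],[0,0,0,0,0,0],[0,0,0,0,0,0],[0,0,0,0,0,0]]]'
python3 - <<'E'
from h import *
from rig import ctrl, workorder
s=ctrl.sense(); print(rows(pose(s),down(-76.7,[376.3,252.9,111.5]),1),s['dq'].round(3),s['force'],s['grip_width'],s['time_s'])
print(workorder.finish_job())
E
```

```text
time_s: 17.05
eef_pos: [376.2, 252.9, 111.6]
ee_rot: [0.082, 0.702, 0.082, -0.702]
force: [-0.3, -0.5, -3.6]
grip_width: 0.578
equal row x1: [0.0001, -0.0, -0.0001, 0.0009, -0.0004, 0.0001] total shift [ 0.1 -0.  -0.1] turn [ 0.0009 -0.0004  0.0001]
[[376.0, 253.0, 112.0]] [-0.001  0.     0.002 -0.001 -0.     0.002] [-0.27565721 -0.46290686 -3.59084872] 0.5777040905254149 17.05
the job is handed in; nothing more can be done
None
```

I pressed the green tin onto the label pad, carried it over the jars, and handed the job in at 17.05 s. The arm is still holding the tin about 1 cm above the black reader's glass.

- **Pressing:** I gripped the tin across its 50 mm width and pressed it squarely down onto the orange pad. The pad reached its hard stop at about 22 N, with the tool at 115.3 mm (115.6 mm expected), and I held it there for about 0.5 s.
- **Carrying:** The tin went over the near end of the jar row with its base about 175 mm or more above the counter, well clear of the 105 mm jar caps.
- **Final pose:** The tool is within 0.1 mm of its target and within about 0.1° in angle. The tin's base is about 46 mm above the counter, and the arm is still.
- **Reader contact:** The wrist shows only the tin's weight (about 3 N), so nothing suggests it touched the reader.
- **Pictures:** The side view matches the expected tin and window outlines. The last wrist view showed the tin about 1 mm off-centre sideways, so I made a 0.6 mm correction. I took no picture after that correction, only the pose reading. In the last top view, the jars and the plum tin had not moved.
- **Disagreement:** At an earlier look, the wrist camera put the held tin 2–3.5 mm away from where the arm's pose implied. The side view did not show this. I corrected for only about 1 mm along the tin's length, so a centring error of 1–2 mm is possible.
- **Label:** I saw no change in the white label patch on the pad afterwards, so that the pad was fully down rests on the force and height readings.

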